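# Back the reel feeder off by one notch

## Task

The reel feeder on the repair mat has been wound one notch too far. With a fingertip lift the pawl out of the ratchet by pushing its upright thumb tab over, push the star wheel backward (its top toward the pawl's pivot) by exactly one notch with a fingertip on a spoke, then push the pawl back down until it sits fully in the new notch. Only push, gently and without pinching anything, and leave the jar, phone and tweezers as they are.

Things in the scene. Friction and masses are not known exactly. Their poses are not given: they have to be found in the camera images.
- feeder: Reel feeder, fixed: grey base plate 190 x 165 x 12 mm on the blue mat. Origin on the mat, below the wheel axle; local z up, local y along the axle, local x level and square to it (lengths below are in this frame). It carries the axle with star wheel, ratchet and reel, the pawl, a bearing post at y -8 mm (117 mm high) and a post at y 52 to 58 mm, x -88 to -52 mm (157 mm high).
- axle (a point): On the wheel's axis, 100 mm above the feeder's origin. Turning together on it: black star wheel in the plane y -40 mm (disc radius 46, 14 thick, eight radial spokes 9 mm thick, 45 degrees apart, to radius 78 mm); steel ratchet with eight saw teeth, plane y +25 mm (tip radius 48, root 36, 12 thick); white reel at y 62 to 84 mm (radius 56).
- wheel (a joint): Turn of star wheel, ratchet and reel, rad; one notch = 0.785 (45 degrees). Starts at 0 to 0.07. Backward is negative: upper spokes move toward local -x (the pawl pivot's side). Light friction, under 1 N at a spoke; stays where left. A lowered pawl blocks it backward. Pawl drops in freely at -0.83 to -0.69; a little off that, its nose rides on a tooth and stays up unless pushed harder or the wheel is set right.
- star_spoke (a point): On the axis of one star-wheel spoke, 4.5 mm inside its rounded end (74 mm from the axle), plane local y -40 mm. At wheel angle 0 this spoke leans 22.5 degrees from upright toward local +x and its neighbour 22.5 degrees toward -x; one notch backward brings it to where that neighbour was.
- pawl (a joint): Angle of the pawl, rad: 0 = fully down in a tooth gap (stop); positive = nose lifted, to 0.9 (stop). The nose is clear of the teeth from about 0.2. Stiff pivot: the pawl stays where it is left; 1 to 2 N at the tab moves it.
- pawl_pivot (a point): On the pawl's pivot axis (parallel to local y), mid-width of the pawl: local x -65, y +25, z 148 mm, fixed. From here the pawl's steel bar runs 63 mm toward local +x (its top 9 mm above the axis when down, 16 mm wide) to the nose at the top of the ratchet.
- thumb_tab (a point): Top end of the pawl's steel thumb tab, 56 mm from the pivot axis, mid-width. The tab is 20 mm wide (along y), 6 mm thick and free for 46 mm below this point; upright over the pivot when the pawl is down. Pushed toward local -x it lifts the nose and leans over by the pawl's angle; pushed toward +x it lowers it.
- jar: Small lidded component jar, 44 mm across, 55 mm tall, standing loose beside the feeder. Origin under its centre. Leave alone.
- phone: Opened phone, 150 x 74 x 8 mm, lying loose on the mat. Origin under its centre, x along its length. Leave alone.
- tweezers: Steel tweezers, 127 mm long, 6 mm high, lying loose on the mat. Origin under its middle, x along its length. Leave alone.

How it is judged:
By the outcome, as a careful person would: the job done as asked, in the order asked, and still so for the second after the job is handed in, with the robot touching nothing.
It also fails if it takes over 48 s, if anything falls off the work surface, if the arm or the gripper's body presses on something with over 40 N, if the wrist force passes 120 N, or if a joint passes its speed limit or range.

## Robot

A 6-joint arm with a two-finger parallel gripper is mounted at the origin on the work surface. World frame = base frame: x ahead of the robot, y to its left, z up, the work surface at z = 0. Lengths are in m, angles in rad, forces in N, time in s.
With the tool pointing down it reaches from about 0.225 to 0.875 m from the base axis. Payload 3.4 kg.
Tool frame: the origin (TCP) lies midway between the tips of the shut fingers; the grasp point (between the pads) lies 19 mm behind it (pinch_z is the distance from the TCP to the grasp point, in m); z points along the fingers, y is the line along which they close (so a half turn about z gives the same grasp; the last joint's range is limited). The gripper opens to 85 mm and grips with 20 to 120 N. Pads are 22 mm wide; open, the fingers measure 114 mm over their backs; the gripper's body (76 mm by 85 mm) begins 54 mm behind the grasp point. The pads swing forward as they close: fully open they stand 13 mm farther back than shut.
Start: joints at [1.049, 0.276, 1.505, -0, 1.361, -0.121], TCP at [0.224, 0.529, 0.231] pointing down, gripper open.
Joint ranges: [-2.89, 2.89], [-0.75, 2.08], [0.22, 2.7], [-1.18, 4.32], [0.11, 2.71], [-2.7, 2.7]. Speed limits (rad/s): [2.57, 2.57, 3.14, 3.14, 3.14, 3.14].

## Interface

Orientations are given as a unit quaternion [w, x, y, z].
In Python, from rig import get_state, get_image, sign_off, pinch_z gives the robot as it stands.
- The arm moves only by the tool send_rows, never from a script. Its argument "steps" is one flat list of numbers, 5 for each row, row after row: the gripper's target within -1 to 1 (fully open at 1, half-way at 0, shut at -1), then the shift along the tool's x, y, z in cm, then the turn about the tool's z in degrees. In form: [gripper, x, y, z, roll, gripper, x, y, z, roll, ...]. A call has 1 to 12 rows; each row shifts and turns the commanded pose from where the row before left it, along the tool's axes as they then stand; what a row does not reach is not made up. A row lasts 1/10 s, in which the tool goes at most 50 mm and 8.59 degrees, less where a joint would pass 70% of its speed; a pose out of reach is approached as far as the arm can. A call is refused whole if a number of a shift passes 5 or a number of a turn 8.59, either way. A call with a gripper value outside its range is refused whole. The fingers move at their own pace and stop on an object; "newtons" is the grip in N (left out, the last holds). Time passes only in rows, so rows that do not move let the fingers close. It gives the time, the measured TCP pose, the force, the opening and the grip force at its end, in the units of the state.
- get_state(): the state, without advancing time (a new reading comes with each control period).
- get_image(name): name is "side" or "top"; returns a dict with "color" (384x512x3 uint8, red, green, blue), "mtx" (3x3 intrinsics, pixels), "T" (4x4, takes a point from camera to world coordinates). Camera axes: x right, y down, z forward; pixel columns grow to the right and rows downward; lengths in m; the calibration is good to about 2 mm. A picture is of the moment at which its call begins. There is no depth.
- sign_off(): hands the job in; it is judged then, once.
The state is a dict: "clock": time; "qpos": joint angles; "qd": joint speeds; "effort": joint torques, N m; "position": TCP position; "ee_rot": TCP orientation; "contact_force": force on the tool from outside, world axes, zero at the start; "moment": the same for the moment, N m; "width": finger opening in m; "gripper_force": force on a finger pad.
Only numpy, scipy, OpenCV 4.12 (cv2) and the standard library are available. Lean on these libraries where they do the work, as an engineer would, in place of code of your own. Each camera call takes 0.05 s, during which the arm holds its last target. There are 200 camera calls.

## Working session

There is one attempt and no reset: what is moved stays moved. The work goes in short steps, Python scripts to look and compute and a tool call to move; the robot and the scene stay as the last step left them, time stands still between calls to the robot, and variables do not carry over. Pictures are saved under pics/ and viewed, at most 10 in all, crops included, and the job is handed in when it is done.

Besides the shell and the picture viewer there is one more tool, called by a JSON object that holds its "fn" and its "kwargs", one argument or row to a line. send_rows: Moves the arm, as the interface text tells. Its arguments: {"type":"object","properties":{"steps":{"type":"array"},"newtons":{"type":"number"}},"required":["steps"]}

```bash
mkdir -p pics; python3 - <<'E'
from rig import *
import cv2,numpy as np
print(get_state(),pinch_z)
for n in("side","top"):
    d=get_image(n);cv2.imwrite(f"pics/{n}0.png",d["color"][...,::-1]);np.savez(f"{n}0.npz",**d);print(n,d["mtx"].tolist(),d["T"].round(4).tolist())
E
```

```text
{'clock': 0.0, 'qpos': array([ 1.04902255e+00,  2.76594930e-01,  1.50615056e+00, -7.24630307e-06,
        1.36068200e+00, -1.21004925e-01]), 'qd': array([ 0.00091478, -0.00064216, -0.00102504,  0.00020034,  0.00079837,
       -0.00126163]), 'effort': array([ 9.54768730e-04, -4.16770935e+01, -2.45807594e+01,  1.12674593e-04,
        1.09203896e-02,  6.27060012e-05]), 'position': array([0.22406584, 0.52896947, 0.2304328 ]), 'ee_rot': array([-2.86437263e-04,  1.99045250e-01,  9.79989871e-01, -8.71562924e-04]), 'contact_force': array([-1.12713144,  0.44084496, -0.11136978]), 'moment': array([-0.03926911, -0.04232554, -0.01215889]), 'gripper_force': 0.0, 'width': 0.08528384453193535} 0.0187
side [[359.08014612607303, 0.0, 258.73885758898473], [0.0, 359.08014612607303, 190.81502409553178], [0.0, 0.0, 1.0]] [[0.9998, -0.0201, -0.0002, 0.6272], [-0.0102, -0.5169, 0.856, -0.6264], [-0.0173, -0.8558, -0.517, 0.5501], [0.0, 0.0, 0.0, 1.0]]
top [[405.9914142938879, 0.0, 255.75952468153142], [0.0, 405.9914142938879, 184.7316905162943], [0.0, 0.0, 1.0]] [[-0.0114, -0.9911, 0.1327, 0.5321], [-0.9997, 0.0145, 0.022, 0.0686], [-0.0238, -0.1324, -0.9909, 1.0883], [0.0, 0.0, 0.0, 1.0]]
```

View pics/side0.png

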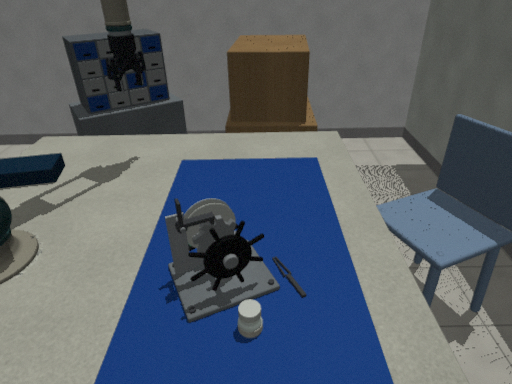

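View pics/top0.png

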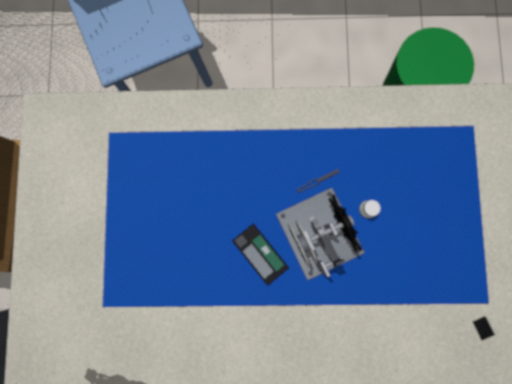

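The side view shows the feeder with its black star wheel at about (229,257), the thumb tab at about (180,210) and the jar at (250,318). In the top view the plate is centred near (320,233), the wheel near (347,222) and the jar at (371,209). I'll enlarge both.

```bash
python3 - <<'E'
import cv2
s=cv2.imread("pics/side0.png")[190:320,150:310];t=cv2.imread("pics/top0.png")[160:290,225:385]
cv2.imwrite("pics/s1.png",cv2.resize(s,None,fx=4.5,fy=4.5,interpolation=2))
cv2.imwrite("pics/t1.png",cv2.resize(t,None,fx=4.5,fy=4.5,interpolation=2))
E
```

```text
(no output)
```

View pics/s1.png

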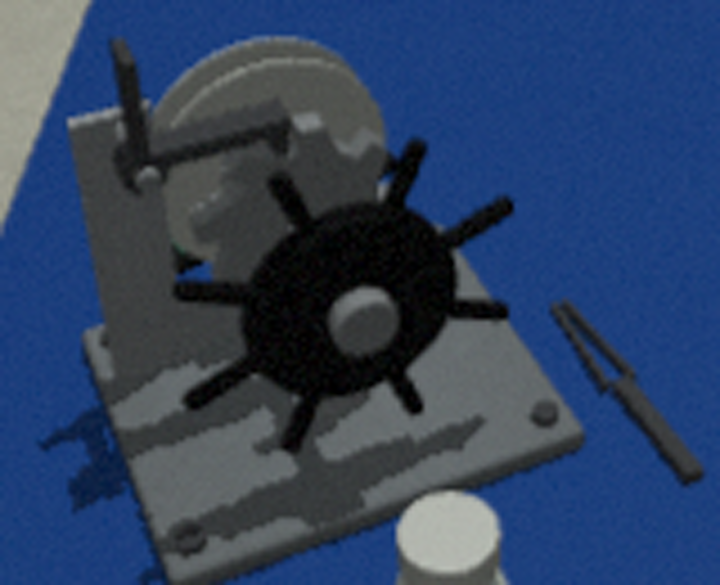

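View pics/t1.png

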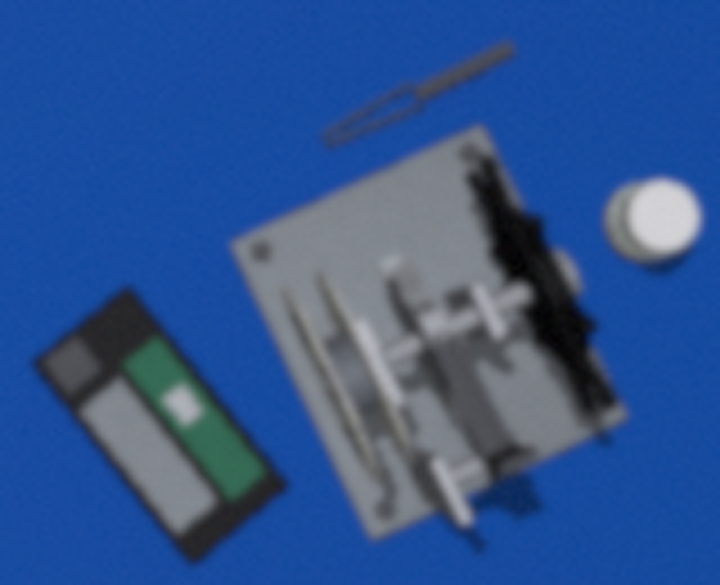

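```bash
cat > h.py <<'E'
import numpy as np,cv2
def cam(n): 
    d=np.load(n+"0.npz");return d["mtx"],d["T"]
OFF={"side":(150,190),"top":(225,160)}
def full(n,p): return (np.array(p,float)+.5)/4.5-.5+OFF[n]
def ray(n,p):
    K,T=cam(n);d=T[:3,:3]@np.linalg.solve(K,[*p,1]);return T[:3,3],d/np.linalg.norm(d)
def onplane(n,p,q,nv):
    o,d=ray(n,p);return o+d*(np.dot(np.array(q)-o,nv)/np.dot(d,nv))
def proj(n,P):
    K,T=cam(n);c=T[:3,:3].T@(np.array(P)-T[:3,3]);u=K@c;return u[:2]/u[2]
def tocrop(n,p): return (np.array(p)-OFF[n]+.5)*4.5-.5
def tri(a,b):
    (o1,d1),(o2,d2)=ray("side",a),ray("top",b)
    s=np.linalg.lstsq(np.c_[d1,-d2],o2-o1,rcond=None)[0];p,q=o1+s[0]*d1,o2+s[1]*d2
    return (p+q)/2,np.linalg.norm(p-q)
E
python3 - <<'E'
from h import *
c=[onplane("top",full("top",p),[0,0,.012],[0,0,1]) for p in [(230,243),(487,125),(628,415),(373,540)]]
c=np.array(c);print(c.round(4),[np.linalg.norm(c[i]-c[i-1]).round(4) for i in range(4)])
s=[onplane("side",full("side",p),[0,0,.012],[0,0,1]) for p in [(165,575),(582,437)]];print(np.round(s,4))
xv=(c[1]-c[2])+(c[0]-c[3]);yv=(c[0]-c[1])+(c[3]-c[2]);yx=np.arctan2(xv[1],xv[0]);yy=np.arctan2(-yv[0],yv[1]);print("yaw",yx,yy)
yaw=(yx+yy)/2;X=np.array([np.cos(yaw),np.sin(yaw),0]);Y=np.array([-X[1],X[0],0])
tips=[(275,180),(415,147),(508,205),(503,312),(415,408),(292,445),(192,402),(180,290)]
mid=c.mean(0);print("plate mid",mid)
q=mid-.0445*Y
for it in range(3):
    P=np.array([onplane("side",full("side",p),q,Y) for p in tips]);m=P.mean(0)
    r=P-m;print("centre",m.round(4),"rad",np.linalg.norm(r,axis=1).round(4))
    q=q+Y*0 
    # depth from z: want z=.1
    o,d=ray("side",proj("side",m));m2=o+d*((.1-o[2])/d[2]);q=m2
print("m2",m2,"plate off local",(m2-mid)@X,(m2-mid)@Y)
print(np.degrees(np.arctan2(r@X,r[:,2])).round(1))
O=m2+.0445*Y;O[2]=0;print("O",O)
for nm,l in dict(tab=(-65,25,204),pivot=(-65,25,148),nose=(-2,25,157),post=(-70,55,157),bear=(0,-8,117)).items():
    W=O+X*l[0]/1e3+Y*l[1]/1e3+np.array([0,0,l[2]/1e3])
    print(nm,W.round(3),tocrop("side",proj("side",W)).round(),tocrop("top",proj("top",W)).round())
E
```

```text
[[ 0.5983  0.0406  0.012 ]
 [ 0.6661 -0.1125  0.012 ]
 [ 0.496  -0.1875  0.012 ]
 [ 0.4267 -0.0384  0.012 ]] [np.float64(0.189), np.float64(0.1674), np.float64(0.1859), np.float64(0.1644)]
[[ 0.4892 -0.1803  0.012 ]
 [ 0.6637 -0.1093  0.012 ]]
yaw 0.4235086905291921 0.4260511235044485
plate mid [ 0.5467851  -0.07443821  0.012     ]
centre [ 0.5665 -0.1144  0.0983] rad [0.077  0.076  0.0769 0.0767 0.0763 0.0758 0.0759 0.0766]
centre [ 0.5667 -0.1163  0.1   ] rad [0.0768 0.0758 0.0766 0.0764 0.076  0.0755 0.0756 0.0763]
centre [ 0.5667 -0.1163  0.1   ] rad [0.0768 0.0758 0.0766 0.0764 0.076  0.0755 0.0756 0.0763]
m2 [ 0.56671508 -0.11625478  0.1       ] plate off local 0.0009253393248071779 -0.04631385765671894
[ -20.3   24.7   70.5  115.4  160.5 -155.2 -110.2  -64.6]
O [ 0.54837573 -0.07570952  0.        ]
tab [ 0.479 -0.08   0.204] [122.  47.] [499. 467.]
pivot [ 0.479 -0.08   0.148] [140. 160.] [480. 460.]
nose [ 0.536 -0.054  0.157] [281. 104.] [427. 346.]
post [ 0.462 -0.054  0.157] [108. 108.] [433. 496.]
bear [ 0.552 -0.083  0.117] [319. 220.] [472. 316.]
```

The pose checks out: the tab reprojects to within 2 px of where it is seen, the spoke radii come to about 76 mm, and the wheel angle is about 0.04. Next I'll turn the tool so its x lies along feeder x, shut the fingers and raise it.

{"fn": "send_rows", "kwargs": {
  "steps": [-1,0,0,-0.4,8.3,-1,0,0,-0.4,8.3,-1,0,0,-0.4,8.3,-1,0,0,-0.4,8.3,-1,0,0,-0.4,8.3,-1,0,0,-0.4,8.3,-1,0,0,-0.4,8.3,-1,0,0,-0.4,8.3,-1,0,0,-0.4,8.3,-1,0,0,-0.4,8.3,-1,0,0,0,8.3,-1,0,0,0,8.3],
  "newtons": 20
}}

```text
clock: 1.3
position: [0.2242, 0.5293, 0.271]
ee_rot: [0.0, 0.878, 0.478, -0.0]
contact_force: [0.3, -0.6, -1.2]
width: 0.0003
gripper_force: 0.0
```

{"fn": "send_rows", "kwargs": {
  "steps": [-1,0,0,0,8.3,-1,0,0,0,8.3,-1,0,0,0,8.3,-1,0,0,0,8.3,-1,0,0,0,0,-1,0,0,0,0]
}}

```text
clock: 1.9
position: [0.2242, 0.5293, 0.271]
ee_rot: [0.0, 0.977, 0.211, -0.0]
contact_force: [-0.2, -0.0, -0.7]
width: -0.0006
gripper_force: 0.0
```

```bash
cat >> h.py <<'E'
YAW=.4248;O=np.array([.5484,-.0757,0]);X=np.array([np.cos(YAW),np.sin(YAW),0]);Y=np.array([-X[1],X[0],0])
def W(l): return O+X*l[0]/1e3+Y*l[1]/1e3+np.array([0,0,l[2]/1e3])
def loc(p): d=np.array(p)-O;return np.array([d@X,d@Y,d[2]])*1e3
def shift(l):
    from rig import get_state
    from scipy.spatial.transform import Rotation as R
    s=get_state();r=R.from_quat(s["ee_rot"],scalar_first=True)
    print("clock",s["clock"],"local mm",loc(s["position"]).round(1),"toolx yaw",np.degrees(np.arctan2(*r.as_matrix()[[1,0],0])).round(2),"want",np.degrees(YAW).round(2),"shift cm",(r.inv().apply(W(l)-s["position"])*100).round(2),"F",s["contact_force"].round(2),"w",s["width"])
E
python3 -c "
from h import *;shift((-38,25,265))"
```

```text
clock 1.9 local mm [-46.  684.8 271. ] toolx yaw 24.41 want 24.34 shift cm [ 0.72 65.98  0.62] F [-0.25 -0.01 -0.7 ] w -0.0006014059966335013
```

{"fn": "send_rows", "kwargs": {
  "steps": [-1,0.7,3,0,0,-1,0,4,0,0,-1,0,4,0,0,-1,0,4,0,0,-1,0,4,0,0,-1,0,4,0,0,-1,0,4,0,0,-1,0,4,0,0,-1,0,4,0,0,-1,0,4,0,0,-1,0,4,0,0,-1,0,4,0,0]
}}

```text
clock: 3.1
position: [0.424, 0.1022, 0.2714]
ee_rot: [-0.0, 0.977, 0.211, 0.0]
contact_force: [0.8, -0.8, -0.7]
width: -0.0001
gripper_force: 0.0
```

{"fn": "send_rows", "kwargs": {
  "steps": [-1,0,4,0,0,-1,0,4,0,0,-1,0,4,0,0,-1,0,4,0,0,-1,0,2,0,0,-1,0,1,0,0,-1,0,0,0,0,-1,0,0,0,0]
}}

```text
clock: 3.9
position: [0.5011, -0.0686, 0.2712]
ee_rot: [-0.001, 0.978, 0.21, -0.0]
contact_force: [-0.0, 0.8, 0.1]
width: 0.0003
gripper_force: 0.0
```

```bash
python3 -c "
from h import *;shift((-38,25,187))"
```

```text
clock 3.9 local mm [-40.2  26.  271.2] toolx yaw 24.3 want 24.34 shift cm [0.22 0.11 8.42] F [-0.04  0.75  0.09] w 0.0002662319824880934
```

{"fn": "send_rows", "kwargs": {
  "steps": [-1,0.2,0.1,2,0,-1,0,0,2,0,-1,0,0,2,0,-1,0,0,1.5,0,-1,0,0,0.9,0,-1,0,0,0,0,-1,-0.4,0,0,0,-1,-0.4,0,0,0,-1,-0.4,0,0,0,-1,-0.4,0,0,0,-1,0,0,0,0]
}}

```text
clock: 5.0
position: [0.4892, -0.0765, 0.1879]
ee_rot: [0.0, 0.978, 0.21, 0.001]
contact_force: [-0.5, 0.2, -0.4]
width: -0.0
gripper_force: 0.0
```

{"fn": "send_rows", "kwargs": {
  "steps": [-1,-0.3,0,0,0,-1,-0.3,0,0,0,-1,-0.3,0,0,0,-1,-0.3,0,0,0,-1,-0.3,0,0,0,-1,0,0,0,0]
}}

```text
clock: 5.6
position: [0.475, -0.0825, 0.1872]
ee_rot: [-0.0, 0.978, 0.21, -0.0]
contact_force: [0.9, 0.5, 0.2]
width: 0.0002
gripper_force: 0.3
```

```bash
python3 - <<'E'
from h import *;shift((-71,25,187))
from rig import *
d=get_image("side")["color"][170:320,130:310,::-1];cv2.imwrite("pics/s2.png",cv2.resize(d,None,fx=4,fy=4,interpolation=2))
E
```

```text
clock 5.6 local mm [-69.7  24.  187.2] toolx yaw 24.23 want 24.34 shift cm [-0.13 -0.1   0.02] F [0.85 0.5  0.21] w 0.00017132757944906616
```

View pics/s2.png

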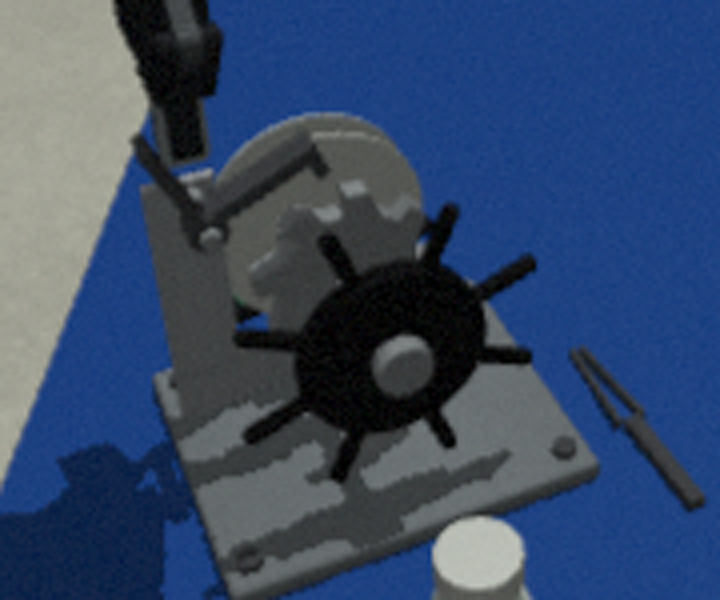

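The pawl is lifted to about 0.5 rad, with its nose at (322,165), well clear of the teeth at about (350,190). Next I'll back off and go to the spoke.

{"fn": "send_rows", "kwargs": {
  "steps": [-1,0.5,0,0,0,-1,0.5,0,-1,0,-1,0.5,0,-3,0,-1,0,0,-3,0,-1,2,0,-1,0,-1,3,1.5,0,0,-1,3,2,0,0,-1,2,2,0,0,-1,1,1,0,0,-1,0,0,0,0,-1,0,0,0,0]
}}

```text
clock: 6.75
position: [0.6159, -0.0899, 0.2673]
ee_rot: [-0.0, 0.978, 0.21, -0.001]
contact_force: [-0.0, 0.2, 1.1]
width: -0.0003
gripper_force: 0.0
```

```bash
python3 -c "
from h import *;shift((54,-40,155))"
```

```text
clock 6.75 local mm [ 55.7 -40.8 267.3] toolx yaw 24.25 want 24.34 shift cm [-0.16 -0.07 11.23] F [-0.03  0.2   1.11] w -0.00027294450679356974
```

{"fn": "send_rows", "kwargs": {
  "steps": [-1,-0.1,0,3,0,-1,0,0,3,0,-1,0,0,3,0,-1,0,0,1.5,0,-1,0,0,0.7,0,-1,0,0,0,0,-1,-0.4,0,0,0,-1,-0.4,0,0,0,-1,-0.4,0,0,0,-1,-0.4,0,0,0,-1,-0.4,0,0,0,-1,-0.4,0,0,0]
}}

```text
clock: 7.95
position: [0.5934, -0.1007, 0.1556]
ee_rot: [0.0, 0.978, 0.21, 0.0]
contact_force: [1.4, 0.2, -0.8]
width: -0.0001
gripper_force: 0.6
```

{"fn": "send_rows", "kwargs": {
  "steps": [-1,-0.4,0,0,0,-1,-0.4,0,0,0,-1,-0.4,0,0,0,-1,-0.4,0,0,0,-1,-0.4,0,0,0,-1,-0.4,0,0,0,-1,-0.4,0,0,0,-1,-0.4,0,0,0,-1,0,0,0,0,-1,0,0,0,0]
}}

```text
clock: 8.95
position: [0.5639, -0.1138, 0.1552]
ee_rot: [-0.0, 0.978, 0.21, -0.0]
contact_force: [0.1, -0.8, 0.4]
width: 0.0002
gripper_force: 0.0
```

```bash
python3 - <<'E'
from h import *;shift((-5.4,-40,155))
from rig import *
d=get_image("side")["color"][170:320,130:310,::-1];cv2.imwrite("pics/s3.png",cv2.resize(d,None,fx=4,fy=4,interpolation=2))
E
```

```text
clock 8.95 local mm [ -1.6 -41.1 155.2] toolx yaw 24.23 want 24.34 shift cm [-0.38 -0.11  0.02] F [ 0.09 -0.83  0.41] w 0.0001638690176237361
```

View pics/s3.png

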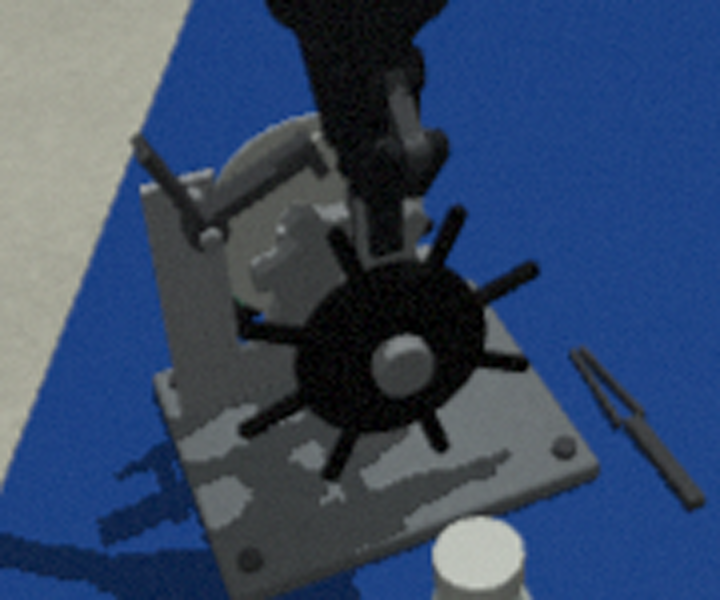

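```bash
cat >> h.py <<'E'
def wheel(tips,s=4,off=(130,170)):
    q=W((0,-44.5,100))
    P=np.array([onplane("side",(np.array(p)+.5)/s-.5+off,q,Y) for p in tips]);r=P-q
    a=np.degrees(np.arctan2(r@X,r[:,2]));e=(a-22.5+22.5)%45-22.5
    print("r",np.linalg.norm(r,axis=1).round(4),"a",a.round(1),"wheel mod notch rad",np.radians(e.mean()).round(3),e.std())
E
python3 - <<'E'
from h import *
wheel([(339,232),(244,322),(244,432),(333,472),(440,446),(525,362),(532,268),(458,210)])
wheel([(330,241),(238,338),(250,436),(340,474),(447,442),(528,355),(531,263),(451,208)])
E
```

```text
r [0.0766 0.0777 0.0767 0.0735 0.0748 0.0765 0.0756 0.0767] a [ -15.   -58.4 -106.4 -151.8  164.1  117.6   73.1   28. ] wheel mod notch rad 0.112 1.2258893313514505
r [0.0746 0.0772 0.0755 0.0746 0.0749 0.0763 0.0762 0.0772] a [ -18.9  -64.7 -109.5 -155.1  161.   114.4   70.7   25.1] wheel mod notch rad 0.05 0.5400809716211745
```

The wheel has gone to about -0.68 (spoke tips at (339,232) and (244,322)). It needs about 4.5 mm more, and then I'll back off and lift.

{"fn": "send_rows", "kwargs": {
  "steps": [-1,-0.25,0,0,0,-1,-0.2,0,0,0,-1,0,0,0,0,-1,0.2,0,0,0,-1,0.2,0,0,0,-1,0,0,-1.5,0,-1,0,0,-3,0,-1,0,0,-3,0,-1,0,0,-3,0,-1,0,0,0,0,-1,0,0,0,0]
}}

```text
clock: 10.1
position: [0.5641, -0.1139, 0.2608]
ee_rot: [0.0, 0.978, 0.21, 0.001]
contact_force: [-0.3, 0.7, -1.1]
width: -0.0002
gripper_force: 0.0
```

```bash
python3 - <<'E'
from h import *;shift((-115,25,265))
from rig import *
d=get_image("side")["color"][170:320,130:310,::-1];cv2.imwrite("pics/s4.png",cv2.resize(d,None,fx=4,fy=4,interpolation=2))
E
```

```text
clock 10.1 local mm [ -1.4 -41.3 260.8] toolx yaw 24.25 want 24.34 shift cm [-11.37  -6.61  -0.43] F [-0.28  0.66 -1.08] w -0.000175166434958891
```

View pics/s4.png

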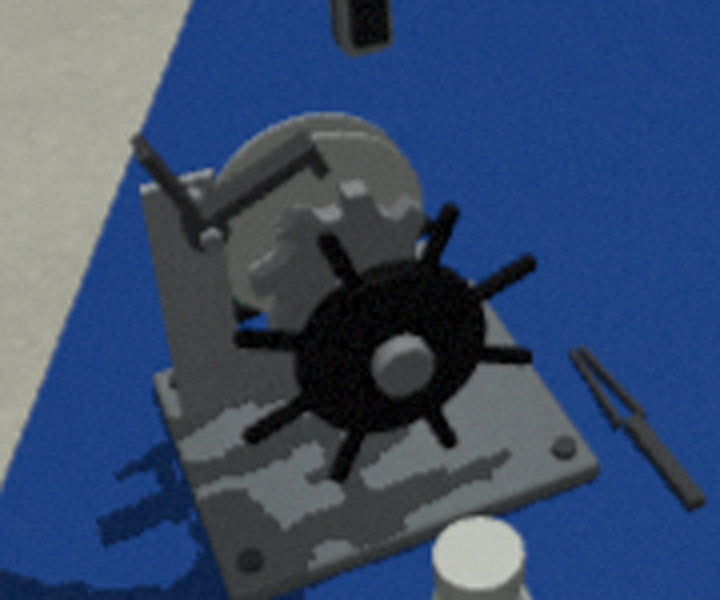

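The spokes now match the starting picture one notch on (tips at (328,241), (243,338) and (451,211)), so the wheel is at about -0.74. The pawl is still up. Next I'll go behind the tab.

{"fn": "send_rows", "kwargs": {
  "steps": [-1,-2,-1,0,0,-1,-3,-2,0,0,-1,-3,-2,0,0,-1,-2.6,-1.6,0,0,-1,-1,0,0,0,-1,0,0,0,0,-1,0,0,2.5,0,-1,0,0,2.5,0,-1,0,0,1.5,0,-1,0,0,0.8,0,-1,0,0,0,0]
}}

```text
clock: 11.25
position: [0.4313, -0.1013, 0.1859]
ee_rot: [-0.001, 0.978, 0.21, -0.001]
contact_force: [-0.2, 0.3, 0.4]
width: -0.0001
gripper_force: 0.0
```

```bash
python3 -c "
from h import *;shift((-79,25,187))"
```

```text
clock 11.25 local mm [-117.2   24.9  185.9] toolx yaw 24.23 want 24.34 shift cm [ 3.82 -0.02 -0.11] F [-0.16  0.28  0.43] w -5.277519518784409e-05
```

{"fn": "send_rows", "kwargs": {
  "steps": [-1,0.4,0,0,0,-1,0.4,0,0,0,-1,0.4,0,0,0,-1,0.4,0,0,0,-1,0.4,0,0,0,-1,0.4,0,0,0,-1,0.4,0,0,0,-1,0.3,0,0,0,-1,0.3,0,0,0,-1,0.1,0,0,0,-1,0,0,0,0]
}}

```text
clock: 12.35
position: [0.4632, -0.0868, 0.1872]
ee_rot: [-0.0, 0.978, 0.21, 0.0]
contact_force: [-0.5, -0.2, -0.7]
width: -0.0004
gripper_force: 0.0
```

{"fn": "send_rows", "kwargs": {
  "steps": [-1,0.1,0,0,0,-1,0,0,0,0]
}}

```text
clock: 12.55
position: [0.4638, -0.0865, 0.1872]
ee_rot: [-0.0, 0.978, 0.21, 0.0]
contact_force: [-0.1, 0.2, 0.5]
width: 0.0002
gripper_force: 0.3
```

```bash
python3 -c "
from h import *;shift((-79,25,187))"
```

```text
clock 12.55 local mm [-81.5  25.  187.2] toolx yaw 24.23 want 24.34 shift cm [0.25 0.   0.02] F [-0.08  0.18  0.47] w 0.00019856755423701804
```

Now small steps until the force rises at the stop.

{"fn": "send_rows", "kwargs": {
  "steps": [-1,0.1,0,0,0,-1,0.1,0,0,0,-1,0,0,0,0]
}}

```text
clock: 12.85
position: [0.4648, -0.086, 0.1873]
ee_rot: [0.0, 0.978, 0.21, -0.001]
contact_force: [-4.1, -1.2, 3.2]
width: 0.0002
gripper_force: 2.3
```

{"fn": "send_rows", "kwargs": {
  "steps": [-1,0.1,0,0,0,-1,0,0,0,0]
}}

```text
clock: 13.05
position: [0.4649, -0.086, 0.1873]
ee_rot: [0.0, 0.978, 0.21, -0.002]
contact_force: [-5.6, -4.0, 3.4]
width: 0.0002
gripper_force: 3.5
```

The force rose to about 7 N with the tab within 1–2 mm of upright, so this is the stop. A nose riding on a tooth would have stopped it about 7 mm earlier. I'll back off and check.

{"fn": "send_rows", "kwargs": {
  "steps": [-1,0.1,0,0,0,-1,0,0,0,0,-1,-0.5,0,0,0,-1,-1,0,0,0,-1,-1,0,0,0,-1,0,0,-3,0,-1,0,0,-4,0,-1,-3,0,-3,0,-1,-3,0,0,0,-1,0,0,0,0]
}}

```text
clock: 14.05
position: [0.3875, -0.1205, 0.2884]
ee_rot: [0.001, 0.978, 0.209, 0.0]
contact_force: [0.1, 0.6, -0.1]
width: -0.0002
gripper_force: 0.0
```

```bash
python3 - <<'E'
from h import *;shift((-79,25,187))
from rig import *
d=get_image("side")["color"][::-1] if 0 else get_image("side")["color"]
a=cv2.imread("pics/side0.png")[185:260,150:270];b=d[185:260,150:270,::-1]
cv2.imwrite("pics/s5.png",cv2.resize(np.vstack([a,b]),None,fx=4,fy=4,interpolation=2))
E
```

```text
clock 14.05 local mm [-165.1   25.5  288.4] toolx yaw 24.1 want 24.34 shift cm [ 8.600e+00 -1.000e-02  1.014e+01] F [ 0.1   0.6  -0.06] w -0.0001779292116363946
```

View pics/s5.png

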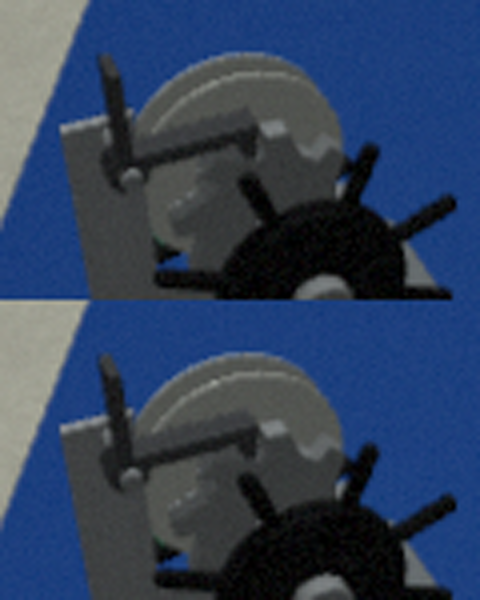

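The pawl and wheel look just as they did before the job: tab top at (107,59) and nose at (250,148), relative to each panel. I'll do one sub-pixel check on the tab and bar.

```bash
python3 - <<'E'
from h import *
from rig import get_image
g=lambda im:cv2.cvtColor(im,cv2.COLOR_RGB2GRAY).astype(np.float32)
a=g(np.load("side0.npz")["color"]);b=g(get_image("side")["color"])
up=lambda z:cv2.resize(z,None,fx=10,fy=10,interpolation=cv2.INTER_CUBIC)
for n,(x0,x1,y0,y1) in dict(tabtop=(170,186,195,212),tabfoot=(174,190,212,232),nose=(196,216,208,226),jar=(230,270,295,345),spokeB=(236,250,217,236),spokeA=(205,219,224,240)).items():
    t=up(a[y0:y1,x0:x1]);s=up(b[y0-3:y1+3,x0-3:x1+3])
    _,v,_,p=cv2.minMaxLoc(cv2.matchTemplate(s,t,cv2.TM_CCOEFF_NORMED));print(n,round(v,3),(p[0]-30)/10,(p[1]-30)/10)
E
```

```text
tabtop 0.967 0.0 -0.1
tabfoot 0.994 0.0 0.0
nose 0.991 0.0 0.0
jar 0.998 0.0 0.0
spokeB 0.987 0.0 0.0
spokeA 0.981 -0.1 0.0
```

The pawl, spokes and jar all match the starting image to within 0.1 px, so the pawl is fully seated one notch back.

```bash
python3 -c "
from rig import sign_off
print(sign_off())"
```

```text
the job is handed in; nothing more can be done
None
```

The job is handed in at about 14 s of the 48 s allowed: the star wheel is back one notch and the pawl is seated in the new notch, matching its starting position to within 0.1 px in the side camera, with the jar unmoved and the phone and tweezers never approached.

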